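Space out the short cedar tile in the gluing jig and hold it pressed

ROBOT

A 6-joint arm with a two-finger parallel gripper is mounted at the origin on the work surface. World frame = base frame: x ahead of the robot, y to its left, z up, the work surface at z = 0. Lengths are in m, angles in rad, forces in N, time in s.
With the tool pointing down it reaches from about 0.4 to 0.925 m from the base axis. Payload 12.5 kg.
Tool frame: the origin (TCP) lies midway between the tips of the shut fingers; the grasp point (between the pads) lies 19 mm behind it; z points along the fingers, y is the line along which they close (so a half turn about z gives the same grasp; the last joint's range is limited). The gripper opens to 95 mm and grips with 3 to 60 N. Pads are 20 mm wide; open, the fingers measure 119 mm over their backs; the gripper's body (75 mm by 180 mm) begins 59 mm behind the grasp point.
Start: joints at [1.186, 0.491, 1.559, -0, 1.092, -0.106], TCP at [0.172, 0.601, 0.215] pointing down, gripper open.
Joint ranges: [-3.1, 3.1], [-0.84, 2.19], [0.05, 2.79], [-1.13, 4.28], [0.06, 2.93], [-2.69, 2.69]. Speed limits (rad/s): [2.22, 2.22, 2.79, 3.14, 3.14, 3.14].

INTERFACE

Orientations are given as a 3x3 rotation matrix whose columns are the frame's x, y, z axes.
In Python, from plant import ctrl gives the robot as it stands.
- The arm moves only by the tool arm_command, never from a script. Its argument "moves" is text: rows parted by semicolons, each of 7 numbers parted by spaces: the closure in counts, from 0 (fully open) to 255 (shut), then the shift along the world's x, y, z scaled (see below), then the turn, a rotation vector about the world's x, y, z scaled (see below). In form: gripper x y z rx ry rz; .... A call has 1 to 20 rows; each row shifts and turns the commanded pose from where the row before left it; what a row does not reach is not made up. The controller multiplies each number of a shift by 5 cm and each number of a turn by 0.15 rad. A row lasts 1/8 s, in which the tool goes at most 62.5 mm and 10.7 degrees, less where a joint would pass 70% of its speed; a pose out of reach is approached as far as the arm can. A call with a number of a shift or a turn outside -1 to 1 is refused whole. A call with a gripper value outside its range is refused whole. The fingers move at their own pace and stop on an object; the grip force is fixed at half the most. Time passes only in rows, so rows that do not move let the fingers close. It gives the time, the measured TCP pose, the force, the opening and the grip force at its end, in the units of the state.
- ctrl.state(): the state, without advancing time (a new reading comes with each control period).
- ctrl.read_camera(name): name is "scene" or "side" or "wrist"; returns (picture, depth): 400x640x3 uint8, red, green, blue; 400x640 float32, m along the optical axis (not along the pixel's ray), 0 where there is no reading.
- ctrl.camera_params(name): a dict with "intrinsics" (3x3 intrinsics, pixels), "xyz" and "attitude" of the camera in the world. Camera axes: x right, y down, z forward; pixel columns grow to the right and rows downward; lengths in m; the calibration is good to about 2 mm. A picture is of the moment at which its call begins: read the wrist's pose just before it. camera_params takes no time and is no camera call; for the wrist camera it gives the pose at the moment of the call.
- ctrl.sign_off(): hands the job in; it is judged then, once.
The state is a dict: "time_s": time; "joint_pos": joint angles; "dq": joint speeds; "joint_torque": joint torques, N m; "tool_pos": TCP position; "orientation": TCP orientation; "ft_force": force on the tool from outside, world axes, zero at the start; "moment": the same for the moment, N m; "finger_gap": finger opening in m; "grasp_force": force on a finger pad.
Only numpy, scipy, OpenCV 4.12 (cv2) and the standard library are available. Lean on these libraries where they do the work, as an engineer would, in place of code of your own. Each camera call takes 0.05 s, during which the arm holds its last target. There are 200 camera calls.

TASK

Three cedar tiles lie in the lanes of the gluing jig, and only one of them leaves a gap to the metal fence that is wide enough for the yellow spacer: stand the spacer upright in that gap, foot down on the jig's bed, and let go of it. Then push with the fingers on the near end of that same tile until tile, spacer and fence are tight and flush against one another, and finish while holding that push firmly. Leave the other two tiles and everything else on the table where they are.

Things in the scene. Friction and masses are not known exactly. Their poses are not given: they have to be found in the camera images.
- jig: fixed, rigid jig: plywood bed 210 mm wide, x = -80 to +75 mm, its top 12 mm above the table; three 54 mm wide lanes, centres at y = -62, 0, +62 mm, between grey dividers 8 mm wide, 12 mm high, x = -20 to +50 mm. Origin: on the table under the jig; x towards the fence, z up; yaw within 0.3 rad of the world's
- fence (a point): middle of the inner face of the jig's aluminium fence (50 mm along x from the jig's origin, at the height of the bed's top); the fence is 210 mm long along y, 25 mm thick and rises 20 mm above the bed; axes as the jig
- tile_a: charred cedar tile, dark wood with light grain stripes, 82 mm long (its x), 50 mm wide, 22 mm thick, loose in one of the three lanes (any of them), near end about 55 mm short of the jig's origin. Origin: middle of the lower edge of its near end (away from the fence); x towards the fence, z up. It slides easily (about 1 N)
- tile_a_far (a point): centre of tile_a's far end face (towards the fence), half-way up; axes as tile_a
- tile_b: charred cedar tile, dark wood with light grain stripes, 93 mm long (its x), 50 mm wide, 22 mm thick, loose in one of the three lanes (any of them), near end about 55 mm short of the jig's origin. Origin: middle of the lower edge of its near end (away from the fence); x towards the fence, z up. It slides easily (about 1 N)
- tile_c: charred cedar tile, dark wood with light grain stripes, 99 mm long (its x), 50 mm wide, 22 mm thick, loose in one of the three lanes (any of them), near end about 55 mm short of the jig's origin. Origin: middle of the lower edge of its near end (away from the fence); x towards the fence, z up. It slides easily (about 1 N)
- spacer: yellow plastic spacer, loose, standing upright on the table: foot 16 mm thick (its x), 44 mm wide (its y), 30 mm high; on it a grip post 16 mm thick (x), 30 mm wide (y), 32 mm high; 62 mm high in all, about 70 g, the same either way round. Origin: centre of its underside; z up
- spacer_mid (a point): the spacer's centre, half-way up (31 mm above its underside); the grip post is above this point; axes as the spacer
- brush: bystander: brush lying on the table, origin at its underside
- pail: bystander: blue plastic cup 100 mm high, 100 mm across
- glue: bystander: white bottle with orange cap, 160 mm high, 60 mm across
- mallet: bystander: hammer lying on the table
- jar: bystander: amber jar 80 mm high, 70 mm across

How it is judged:
On the way:
1. the spacer stands on the bed in the gap beyond the short tile and has been let go (y of spacer_mid in the frame of tile_a between -0.01 and 0.01 m and z of spacer_mid in the frame of jig between 0.04 and 0.046 m and angle between spacer_mid's own z axis and vertical below 0.12 rad and x of spacer_mid in the frame of jig above 0.03 m and contact force between the fingers and spacer below 0.3 N), for 0.2 s.
At the end, for the whole second after the job is handed in: Spacer upright on the bed (3 mm, 0.12 rad) behind tile_a (10 mm off centre at most), touching the fence (2.5 mm); tile_a flat, its far end against the spacer (2.5 mm); fingers press tile_a, and it the spacer, above 2.5 N, fingers off the spacer; other tiles within 10 mm of their start (y of spacer_mid in the frame of tile_a between -0.01 and 0.01 m and z of spacer_mid in the frame of jig between 0.04 and 0.046 m and angle between spacer_mid's own z axis and vertical below 0.12 rad and x of spacer_mid in the frame of jig between 0.0395 and 0.0445 m and x of tile_a_far in the frame of jig above 0.0315 m and angle between the x axis of spacer and the x axis of jig, either way round below 0.08 rad and angle between the x axis of tile_a and the x axis of jig, either way round below 0.06 rad and angle between tile_a's own z axis and vertical below 0.05 rad and contact force between tile_a and spacer above 2.5 N and contact force between the fingers and tile_a above 2.5 N and contact force between the fingers and spacer below 0.5 N and linear speed of each of spacer, tile_a below 0.02 m/s and distance of each of tile_b, tile_c from where it was at the start of the episode below 0.01 m); the arm keeps its last pose, push and grip.
It fails at once if another tile is moved by more than 20 mm (distance of any of tile_b, tile_c from where it was at the start of the episode above 0.02 m).
It fails at once if a bystander is moved by more than 30 mm (distance of any of brush, pail, glue, mallet, jar from where it was at the start of the episode above 0.03 m).
It also fails if it takes over 56 s, if anything falls off the work surface, if the arm or the gripper's body presses on something with over 40 N, if the wrist force passes 120 N, or if a joint passes its speed limit or range.

## Working session

There is one attempt and no reset: what is moved stays moved. The work goes in short steps, Python scripts to look and compute and a tool call to move; the robot and the scene stay as the last step left them, time stands still between calls to the robot, and variables do not carry over. Pictures are saved under pics/ and viewed, at most 10 in all, crops included, and the job is handed in when it is done.

Besides the shell and the picture viewer there is one more tool, called after "Call:" as name(argument=value, ...), one argument or row to a line, values as JSON. arm_command: Moves the arm, as the interface text tells. Shifts and turns lie within -1 to 1; 1 stands for 5 cm of shift or 0.15 rad of turn. Its arguments: {"type":"object","properties":{"moves":{"type":"string"}},"required":["moves"]}

```bash
mkdir -p pics; cat > h.py <<'E'
import numpy as np, cv2
from plant import ctrl
def grab(n):
    p=ctrl.camera_params(n); im,d=ctrl.read_camera(n)
    K=np.array(p["intrinsics"]);R=np.array(p["attitude"]);t=np.array(p["xyz"])
    v,u=np.mgrid[0:400,0:640]
    pc=np.stack([(u-K[0,2])/K[0,0]*d,(v-K[1,2])/K[1,1]*d,d],-1)
    W=pc@R.T+t; W[d==0]=np.nan
    return im,d,W
def save(n,im): cv2.imwrite("pics/"+n+".png",cv2.cvtColor(im,cv2.COLOR_RGB2BGR))
E
python3 - <<'E'
from h import *
for n in("scene","side"):
    im,d,W=grab(n); save(n,im); np.savez(n,im=im,W=W); p=ctrl.camera_params(n); print(n,p["xyz"],p["attitude"])
s=ctrl.state();print(s["tool_pos"],s["orientation"],s["time_s"])
E
```

```text
scene [ 1.2118464  -0.60966953  1.15246911] [[ 0.64384029  0.59289135 -0.48368329]
 [ 0.76511364 -0.49190414  0.41548939]
 [ 0.00841425 -0.63758149 -0.77033696]]
side [ 0.21772641 -0.70369145  0.57818739] [[ 0.90663195 -0.25259915  0.33795292]
 [-0.4212909  -0.49816871  0.75785349]
 [-0.02307558 -0.82947068 -0.5580734 ]]
[0.17188971 0.60066799 0.21412994] [[-9.61388150e-01  2.75195736e-01 -3.63173903e-04]
 [ 2.75195958e-01  9.61387721e-01 -9.13489613e-04]
 [ 9.77624846e-05 -9.78162079e-04 -9.99999517e-01]] 0.1
```

View pics/scene.png

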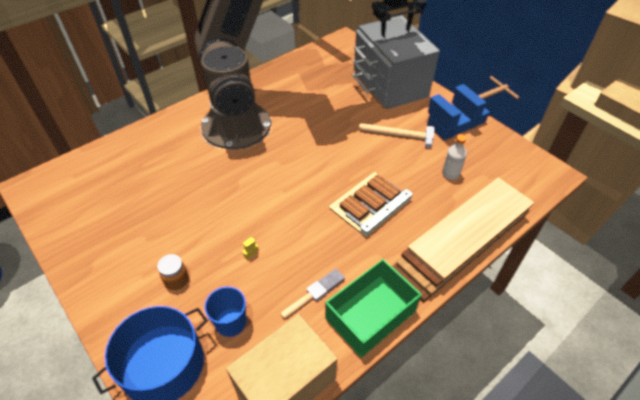

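View pics/side.png

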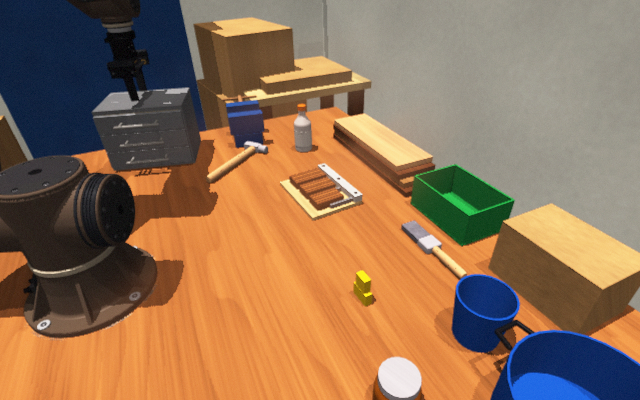

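The scene view shows the jig around (372,203) with its fence on the far side, and the spacer at (250,246). In the side view the jig is at (322,190) and the spacer at (364,288). Next I'll locate both roughly.

```bash
python3 - <<'E'
from h import *
for n,bs,bj in(("scene",(225,265,230,270),(325,420,165,240)),("side",(345,385,265,310),(270,370,155,220))):
    f=np.load(n+".npz");im=f["im"].astype(int);W=f["W"]
    def box(b):
        m=np.zeros((400,640),bool);m[b[2]:b[3],b[0]:b[1]]=1;return m
    r,g,b=im[...,0],im[...,1],im[...,2]
    m=box(bs)&(r>90)&(g>.75*r)&(b<.4*r)&(W[...,2]>.004)
    P=W[m];print(n,"spacer",len(P),np.nanmean(P,0),np.nanpercentile(P,[2,98],0).round(3))
    T=P[P[:,2]>.055];print(" top",len(T),T.mean(0) if len(T) else 0)
    m=box(bj)&(np.nanmax(im,2)-im.min(2)<35)&(r>120)&(W[...,2]>.02)&(W[...,2]<.05)
    P=W[m];c=P.mean(0);w,v=np.linalg.eigh(np.cov(P[:,:2].T));print(" fence",len(P),c,np.percentile(P[:,2],[5,50,95]),"ydir",v[:,1],"extent",np.ptp((P[:,:2]-c[:2])@v[:,1]))
    m=box(bj)&(W[...,2]>.008)&(W[...,2]<.1);P=W[m][:,:2].astype(np.float32)
    print(" jig",cv2.minAreaRect(P),np.percentile(W[m][:,2],[5,50,95]))
E
```

```text
scene spacer 188 [ 0.50025763 -0.27701202  0.03478519] [[ 0.489 -0.295  0.006]
 [ 0.505 -0.255  0.063]]
 top 36 [ 0.4987075  -0.27500471  0.06023446]
 fence 642 [0.63806493 0.11089083 0.02837802] [0.0210065  0.02928261 0.03399676] ydir [0.00181725 0.99999835] extent 0.21156754789315446
 jig ((0.6447634100914001, 0.12027393281459808), (0.28979843854904175, 0.21388326585292816), 4.510358810424805) [0.00968609 0.02957442 0.03532295]
side spacer 331 [ 0.48874339 -0.27975967  0.03974828] [[ 0.483 -0.295  0.008]
 [ 0.499 -0.259  0.062]]
 top 111 [ 0.49101316 -0.27498124  0.05971045]
 fence 388 [0.63499793 0.09607777 0.02880039] [0.02187631 0.02991719 0.03172393] ydir [0.02474316 0.99969384] extent 0.20884979650402186
 jig ((0.6472556591033936, 0.12565413117408752), (0.314250111579895, 0.21966202557086945), 7.771923542022705) [0.00948592 0.02882766 0.03344281]
```

Call:
arm_command(
  moves="0 0 0 1 0 0 0;0 0 0 1 0 0 0;0 0.4 -0.6 0.4 0 0 0.2;0 0.8 -1 0 0 0 0.2;0 0.8 -1 0 0 0 0.2;0 0.8 -1 0 0 0 0.2;0 0.8 -1 0 0 0 0.2;0 0.8 -1 0 0 0 0.2;0 0.8 -1 0 0 0 0.2;0 0.8 -1 0 0 0 0.2;0 0.8 -1 0 0 0 0.2;0 0 0 0 0 0 0;0 0 0 0 0 0 0",
)

```text
time_s: 1.72
tool_pos: [0.504, 0.1805, 0.3343]
orientation: [[-1.0, 0.01, -0.001], [0.01, 1.0, 0.0], [0.001, 0.0, -1.0]]
ft_force: [-0.4, 0.3, 0.2]
finger_gap: 0.0951
grasp_force: 0.0
```

```bash
python3 - <<'E'
from h import *
im,d,W=grab("wrist"); save("w1",im); np.savez("w1",im=im,W=W); p=ctrl.camera_params("wrist"); print(p["xyz"],p["attitude"],p["intrinsics"])
s=ctrl.state();print(s["tool_pos"],s["orientation"],s["time_s"])
E
```

```text
[0.42444104 0.18201104 0.5045406 ] [[ 8.23957320e-03  9.59194934e-01  2.82625527e-01]
 [ 9.99965599e-01 -8.17320700e-03 -1.41385320e-03]
 [ 9.53796110e-04  2.82627454e-01 -9.59229280e-01]] [[345.0765264    0.         318.75909799]
 [  0.         345.0765264  207.89824613]
 [  0.           0.           1.        ]]
[0.50372926 0.18108961 0.33454079] [[-9.99964183e-01  8.44719016e-03 -5.27848488e-04]
 [ 8.44707835e-03  9.99964300e-01  2.13686532e-04]
 [ 5.29634695e-04  2.09220101e-04 -9.99999838e-01]] 1.775
```

View pics/w1.png

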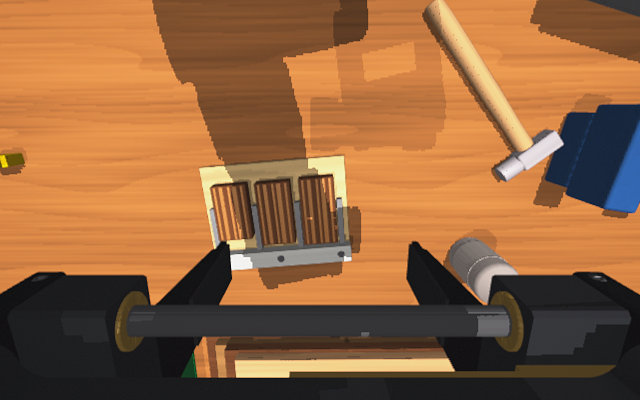

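The wrist view looks along +x. The jig spans about (200–350, 155–270), with the fence at row 260 and the left, middle and right tiles at columns 235, 277 and 318. I need a closer look to compare the gaps.

Call:
arm_command(
  moves="0 0.6 -0.5 -0.9 0 0 0;0 0.6 -0.5 -0.9 0 0 0;0 0.5 -0.4 -0.9 0 0 0;0 0 0 0 0 0 0;0 0 0 0 0 0 0",
)

```text
time_s: 2.4
tool_pos: [0.589, 0.1118, 0.2007]
orientation: [[-1.0, 0.007, 0.001], [0.007, 1.0, 0.0], [-0.001, 0.0, -1.0]]
ft_force: [0.4, -0.3, 1.2]
finger_gap: 0.0954
grasp_force: 0.0
```

```bash
python3 - <<'E'
from h import *
im,d,W=grab("wrist"); np.savez("w2",im=im,W=W); c=im[70:310,190:450]; save("w2",cv2.resize(c,None,fx=2.4,fy=2.4))
E
```

```text
(no output)
```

View pics/w2.png

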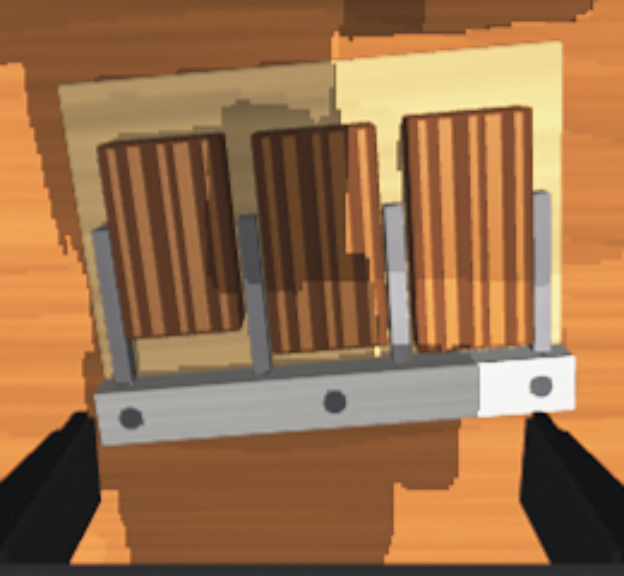

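This crop shows the short tile (tile_a) in the left lane, y = -62, with its far end near (185,333) and a wide gap to the fence from row 340 to 375. The middle and right tiles almost touch the fence. Next I'll fit the fence and tile_a numerically.

```bash
python3 - <<'E'
from h import *
f=np.load("w2.npz");im=f["im"].astype(int);W=f["W"];z=W[...,2]
v,u=np.mgrid[0:400,0:640]; box=(u>215)&(u<440)&(v>80)&(v<258)
sat=im.max(2)-im.min(2)
m=box&(sat<25)&(im.max(2)>70)&(v>212)&(z>.024)&(z<.045)
n,l,st,_=cv2.connectedComponentsWithStats(m.astype(np.uint8)); k=1+st[1:,4].argmax(); P=W[l==k]
r=cv2.minAreaRect(P[:,:2].astype(np.float32));print("fence",r,np.percentile(P[:,2],[5,50,95]))
b=cv2.boxPoints(r);print(b)
# tiles: top plane z~.034, above bed, exclude fence
m2=box&(z>.0285)&(z<.042)&(sat>=25)
n,l,st,c=cv2.connectedComponentsWithStats(m2.astype(np.uint8))
for k in range(1,n):
    if st[k,4]>300:
        P=W[l==k];print("tile",st[k],cv2.minAreaRect(P[:,:2].astype(np.float32)),np.percentile(P[:,2],[5,50,95]))
m3=box&(z>.006)&(z<.018)&(sat>=25);P=W[m3];print("bed z",np.median(P[:,2]),cv2.minAreaRect(P[:,:2].astype(np.float32)))
mt=(z<.006)&(z>-.01);print("table z",np.median(z[mt]))
# the spacer top in scene: refine yaw using both cameras
A=[]
for nme,b in(("scene",(225,265,230,270)),("side",(345,385,265,310))):
    f=np.load(nme+".npz");im=f["im"].astype(int);Q=f["W"];r,g,bb=im[...,0],im[...,1],im[...,2]
    m=np.zeros((400,640),bool);m[b[2]:b[3],b[0]:b[1]]=1;m&=(r>90)&(g>.75*r)&(bb<.4*r)&(Q[...,2]>.004);A.append(Q[m])
    print(nme,cv2.minAreaRect(A[-1][:,:2].astype(np.float32)))
print(cv2.minAreaRect(np.concatenate(A)[:,:2].astype(np.float32)))
E
```

```text
fence ((0.6392530202865601, 0.12229552119970322), (0.030385907739400864, 0.20891410112380981), 4.3537492752075195) [0.02773255 0.03163689 0.03295048]
[[0.61617416 0.22529778]
 [0.63203365 0.01698654]
 [0.6623319  0.01929326]
 [0.6464724  0.22760451]]
tile [ 359  114   53  103 5015] ((0.5680886507034302, 0.17903035879135132), (0.09900738298892975, 0.04962904006242752), 4.2348432540893555) [0.03264769 0.03389444 0.03514515]
tile [ 294  121   58   97 4683] ((0.5712354779243469, 0.11739780753850937), (0.09295131266117096, 0.05006594955921173), 4.286942958831787) [0.03258439 0.03383866 0.03508983]
tile [ 230  125   61   86 4155] ((0.5696722269058228, 0.05497217923402786), (0.08217820525169373, 0.050344761461019516), 4.33447265625) [0.03252947 0.0337818  0.03503741]
bed z 0.011739659814191644 ((0.5645415782928467, 0.11671141535043716), (0.1306479424238205, 0.2102990299463272), 4.350607395172119)
table z -0.00024752102099118156
scene ((0.4961787462234497, -0.27427005767822266), (0.01867164857685566, 0.04392987862229347), 2.409903049468994)
side ((0.4913787245750427, -0.27475935220718384), (0.01693834736943245, 0.04287421703338623), 2.57840895652771)
((0.4943274259567261, -0.27443063259124756), (0.022611569613218307, 0.04398999363183975), 3.100764751434326)
```

Call:
arm_command(
  moves="0 -0.2 -0.8 0 0 0 0;0 -0.3 -1 0 0 0 0.1;0 -0.3 -1 0 0 0 0.1;0 -0.3 -1 0 0 0 0.1;0 -0.3 -1 0 0 0 0;0 -0.3 -1 0 0 0 0;0 -0.3 -1 0 0 0 0;0 -0.3 -0.9 0 0 0 0;0 0 0 0 0 0 0;0 0 0 0 0 0 0",
)

```text
time_s: 3.7
tool_pos: [0.4747, -0.2736, 0.2009]
orientation: [[-0.999, -0.037, 0.002], [-0.037, 0.999, -0.001], [-0.002, -0.001, -1.0]]
ft_force: [0.2, 0.5, 0.1]
finger_gap: 0.0953
grasp_force: 0.0
```

```bash
python3 - <<'E'
from h import *
s=ctrl.state();im,d,W=grab("wrist"); np.savez("w3",im=im,W=W); save("w3",im)
a=im.astype(int);r,g,b=a[...,0],a[...,1],a[...,2];z=W[...,2]
m=(r>80)&(g>.75*r)&(b<.45*r)&(z>.004)&(z<.075)
n,l,st,c=cv2.connectedComponentsWithStats(m.astype(np.uint8))
for k in range(1,n):
    if st[k,4]>100:
        print(st[k]);q=l==k
        for lo,hi in((.055,.07),(.024,.036),(.004,.07)):
            P=W[q&(z>lo)&(z<hi)]
            if len(P)>10: print(lo,len(P),cv2.minAreaRect(P[:,:2].astype(np.float32)),np.median(P[:,2]))
print(s["tool_pos"],s["orientation"])
E
```

```text
[ 298  192   43   31 1178]
0.055 561 ((0.4931070804595947, -0.2726592421531677), (0.016063788905739784, 0.02933269925415516), 2.9465339183807373) 0.061673550847344105
0.024 272 ((0.49298954010009766, -0.2723083794116974), (0.01622859202325344, 0.04348065331578255), 1.8359586000442505) 0.029644160679425796
0.004 1178 ((0.493075966835022, -0.2723532021045685), (0.01648643985390663, 0.04342633858323097), 2.4895384311676025) 0.0517349690173152
[ 0.47468465 -0.27360118  0.20089613] [[-9.99324953e-01 -3.67042684e-02  1.56035515e-03]
 [-3.67055204e-02  9.99325820e-01 -7.81503198e-04]
 [-1.53061868e-03 -8.38249295e-04 -9.99998477e-01]]
```

View pics/w3.png

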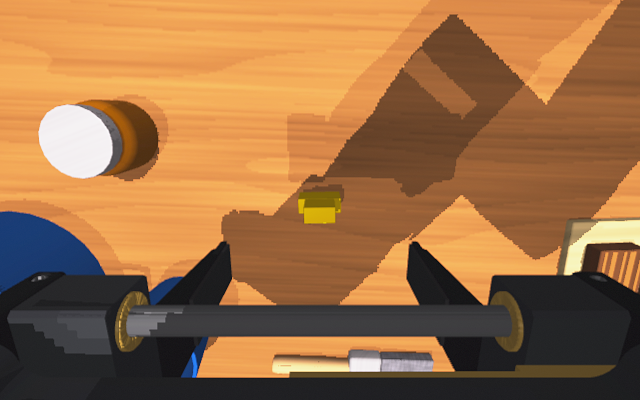

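The spacer is at (320,210), upright and clear of everything. The fit gives (0.493, -0.2725) with yaw 0.043 and a post of 16×29 mm, which matches the given size. Now to grasp it.

Call:
arm_command(
  moves="0 0.37 0.02 0 0 0 0.04;0 0 0 -0.8 0 0 0;0 0 0 -0.8 0 0 0;0 0 0 -0.8 0 0 0;0 0 0 -0.6 0 0 0;0 0 0 -0.28 0 0 0;0 0 0 0 0 0 0;0 0 0 0 0 0 0",
)

```text
time_s: 4.75
tool_pos: [0.4936, -0.2737, 0.0367]
orientation: [[-0.999, -0.043, 0.001], [-0.043, 0.999, -0.001], [-0.001, -0.001, -1.0]]
ft_force: [0.5, 0.6, 0.8]
finger_gap: 0.0949
grasp_force: 0.0
```

Call:
arm_command(
  moves="255 0 0.02 0 0 0 0;255 0 0 0 0 0 0;255 0 0 0 0 0 0;255 0 0 0 0 0 0;255 0 0 0 0 0 0;255 0 0 0 0 0 0;255 0 0 0 0 0 0;255 0 0 0 0 0 0",
)

```text
time_s: 5.75
tool_pos: [0.4928, -0.2725, 0.0356]
orientation: [[-0.999, -0.042, -0.0], [-0.042, 0.999, 0.0], [0.0, 0.0, -1.0]]
ft_force: [-0.0, -0.6, -0.3]
finger_gap: 0.03
grasp_force: 30.0
```

Call:
arm_command(
  moves="255 0 0 0.8 0 0 0;255 0 0 0.8 0 0 0;255 0 0.3 0.8 0 0 0;255 0.4 0.8 0 0 0 0.05;255 0.4 0.9 0 0 0 0.05;255 0.4 0.9 0 0 0 0.05;255 0.4 0.9 0 0 0 0.05;255 0.4 0.9 0 0 0 0.02;255 0.3 0.9 0 0 0 0;255 0.3 0.7 0 0 0 0;255 0.2 0.33 0 0 0 0;255 0 0 0 0 0 0;255 0 0 0 0 0 0",
)

```text
time_s: 7.38
tool_pos: [0.6325, 0.0578, 0.1555]
orientation: [[-0.997, -0.074, -0.001], [-0.074, 0.997, -0.0], [0.001, -0.0, -1.0]]
ft_force: [-0.7, 0.2, 0.3]
finger_gap: 0.0299
grasp_force: 30.0
```

```bash
python3 - <<'E'
from h import *
s=ctrl.state();im,d,W=grab("wrist"); np.savez("w4",im=im,W=W); save("w4",im)
a=im.astype(int);r,g,b=a[...,0],a[...,1],a[...,2];z=W[...,2]
m=(r>80)&(g>.75*r)&(b<.45*r)&(z>.08)&(z<.25)&(abs(W[...,1]-.06)<.05)
P=W[m];print("spacer",len(P),cv2.minAreaRect(P[:,:2].astype(np.float32)),np.percentile(P[:,2],[1,99]))
print(s["tool_pos"],s["orientation"],s["finger_gap"])
E
```

```text
spacer 4958 ((0.6205476522445679, 0.057125523686409), (0.04292052984237671, 0.04369966685771942), 4.604397296905518) [0.12421905 0.24932299]
[0.63248892 0.05782146 0.15551769] [[-9.97230986e-01 -7.43644866e-02 -5.33474679e-04]
 [-7.43644326e-02  9.97231125e-01 -1.20380034e-04]
 [ 5.40949554e-04 -8.03751583e-05 -9.99999850e-01]] 0.0299201905313097
```

View pics/w4.png

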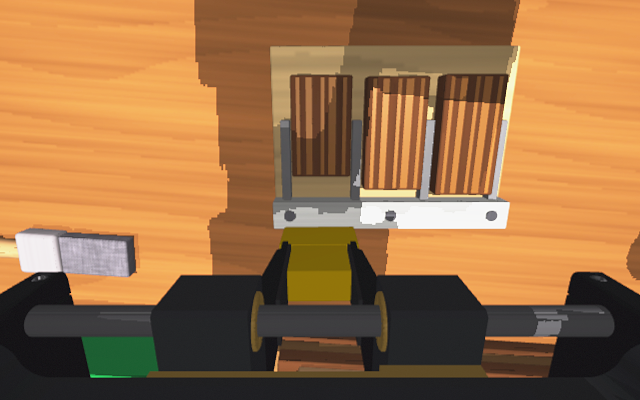

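The spacer hangs upright between the fingers at (320,260), and the gap is visible at about (318,187). I'll check how far the held spacer's near face sits from the TCP, and re-measure the gap once.

```bash
python3 - <<'E'
from h import *
f=np.load("w4.npz");im=f["im"].astype(int);W=f["W"];z=W[...,2];r,g,b=im[...,0],im[...,1],im[...,2]
t=np.array([.63249,.05782]);ex=np.array([.99723,.0744]);ey=np.array([-.0744,.99723])
X=(W[...,:2]-t)@ex;Y=(W[...,:2]-t)@ey
m=(r>60)&(g>.75*r)&(b<.45*r)&(abs(Y)<.024)&(abs(X)<.03)&(z>.1)&(z<.2)
for lo,hi in((.11,.125),(.125,.135),(.135,.145),(.145,.153),(.153,.165),(.165,.178)):
    q=m&(z>lo)&(z<hi);
    if q.sum()>5: print(lo,q.sum(),"X med/min",np.median(X[q]),np.percentile(X[q],3),"Y",np.percentile(Y[q],[2,98]))
print("zmin",np.percentile(z[m],1))
v,u=np.mgrid[0:400,0:640];col=(u>298)&(u<345)&(v>80)&(v<222)
q=col&(z>.029)&(z<.037)&(v<182);print("tile a far X",np.percentile(X[q],[97,99.5]),"Y",np.percentile(Y[col&(z>.03)&(v<182)],[1,99]))
q=col&(z>.0285)&(z<.037)&(v>190);print("fence X",np.percentile(X[q],[.5,3,97,99.5]))
a=(u>280)&(u<500)&(v>30)&(v<226)&(z>.006)&(z<.018);R=cv2.minAreaRect(W[a][:,:2].astype(np.float32));print("bed",R)
E
```

```text
0.11 82 X med/min -0.00711153129592982 -0.007494415655903466 Y [-0.01951125  0.02099143]
0.125 412 X med/min -0.00710730611234049 -0.0076160158342824785 Y [-0.02011876  0.02059309]
0.135 469 X med/min -0.007110436987899297 -0.007567968194026333 Y [-0.02033636  0.02094717]
0.145 358 X med/min -0.006998660055012805 -0.0075297010401260646 Y [-0.02078961  0.02139741]
0.153 557 X med/min -0.007054659199397923 -0.010778259220115861 Y [-0.01633357  0.01523408]
0.165 705 X med/min -0.007013519362230891 -0.007560760768760295 Y [-0.0140415   0.01462951]
zmin 0.124138965898006
tile a far X [-0.02462264 -0.02268929] Y [-0.01588634  0.02131959]
fence X [0.00134128 0.0015622  0.01944362 0.01974953]
bed ((0.5643382668495178, 0.11986004561185837), (0.13074328005313873, 0.2036542296409607), 4.183834075927734)
```

Call:
arm_command(
  moves="255 -0.23 0.02 0 0 0 0;255 0 0 -0.6 0 0 0;255 0 0 -0.6 0 0 0;255 0 0 -0.25 0 0 0;255 0 0 0 0 0 0;255 0 0 0 0 0 0",
)

```text
time_s: 8.18
tool_pos: [0.6217, 0.0599, 0.0842]
orientation: [[-0.997, -0.075, 0.001], [-0.075, 0.997, 0.0], [-0.001, -0.0, -1.0]]
ft_force: [-0.6, -0.5, -0.4]
finger_gap: 0.0298
grasp_force: 30.0
```

Call:
arm_command(
  moves="255 -0.01 -0.02 -0.3 0 0 0;255 0 0 -0.2 0 0 0;255 0 0 -0.15 0 0 0;255 0 0 -0.06 0 0 0;255 0 0 0 0 0 0;255 0 0 0 0 0 0",
)

```text
time_s: 8.93
tool_pos: [0.6209, 0.059, 0.0477]
orientation: [[-0.997, -0.075, 0.0], [-0.075, 0.997, 0.0], [-0.0, 0.0, -1.0]]
ft_force: [-1.0, -0.6, -0.6]
finger_gap: 0.0299
grasp_force: 30.0
```

Call:
arm_command(
  moves="255 0 0 -0.02 0 0 0;255 0 0 0 0 0 0;255 0 0 0 0 0 0",
)

```text
time_s: 9.3
tool_pos: [0.621, 0.059, 0.0476]
orientation: [[-0.997, -0.075, 0.001], [-0.075, 0.997, 0.0], [-0.001, 0.0, -1.0]]
ft_force: [-2.0, 0.1, 8.7]
finger_gap: 0.0299
grasp_force: 30.0
```

Call:
arm_command(
  moves="0 0 0 0.01 0 0 0;0 0 0 0 0 0 0;0 0 0 0 0 0 0;0 0 0 0 0 0 0;0 0 0 0.4 0 0 0;0 0 0 0.8 0 0 0;0 -0.4 0 0.8 0 0 0;0 -0.8 0 0 0 0 0;0 -0.4 0 0 0 0 0;0 0 0 0 0 0 0;0 0 0 0 0 0 0",
)

```text
time_s: 10.68
tool_pos: [0.5418, 0.0589, 0.1473]
orientation: [[-0.997, -0.075, 0.001], [-0.075, 0.997, 0.0], [-0.001, 0.0, -1.0]]
ft_force: [0.4, -0.3, -0.7]
finger_gap: 0.095
grasp_force: 0.0
```

```bash
python3 - <<'E'
from h import *
s=ctrl.state();im,d,W=grab("wrist"); save("w5",im)
a=im.astype(int);r,g,b=a[...,0],a[...,1],a[...,2];z=W[...,2]
m=(r>60)&(g>.75*r)&(b<.45*r)&(z>.02)&(z<.09)&(abs(W[...,1]-.06)<.04)&(abs(W[...,0]-.62)<.04)
for lo,hi in((.036,.09),(.068,.09)):
    P=W[m&(z>lo)&(z<hi)];print("spacer",len(P),cv2.minAreaRect(P[:,:2].astype(np.float32)),np.percentile(P[:,2],[1,50,99]))
v,u=np.mgrid[0:400,0:640]
q=(z>.0285)&(z<.037)&(abs(W[...,1]-.055)<.03)&(W[...,0]<.617)
P=W[q];R=cv2.minAreaRect(P[:,:2].astype(np.float32));print("tile a",R);print(cv2.boxPoints(R))
print(s["tool_pos"],s["orientation"],s["finger_gap"])
E
```

```text
spacer 1119 ((0.6209756135940552, 0.05924134701490402), (0.01685223914682865, 0.04337691515684128), 3.9448797702789307) [0.03658714 0.05196282 0.07426613]
spacer 198 ((0.6141371130943298, 0.05887860059738159), (0.0024911530781537294, 0.02845797874033451), 5.684462070465088) [0.06819842 0.07224891 0.07467368]
tile a ((0.5715255737304688, 0.055175572633743286), (0.08652149140834808, 0.05013350769877434), 4.390047550201416)
[[0.52647305 0.07685735]
 [0.5303105  0.02687093]
 [0.6165781  0.03349379]
 [0.61274064 0.08348021]]
[0.54177669 0.05891298 0.14726728] [[-9.97175827e-01 -7.50976618e-02  8.42980569e-04]
 [-7.50976141e-02  9.97176183e-01  8.82080753e-05]
 [-8.47224366e-04  2.46531311e-05 -9.99999641e-01]] 0.09497956665652092
```

View pics/w5.png

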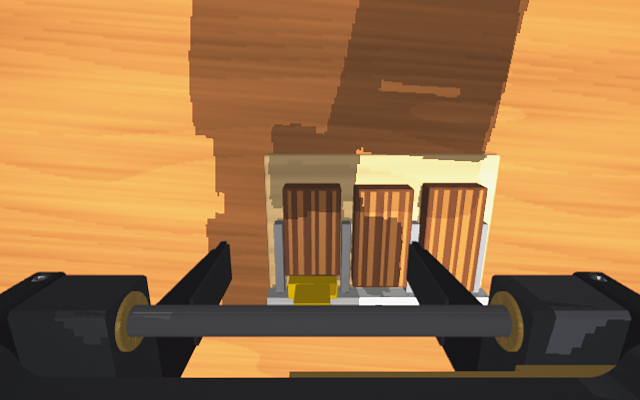

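The spacer stands at (312,290) in the gap behind tile_a, free and upright, centred at about (0.621, 0.059). Next I'll shut the fingers and go down behind tile_a's near end, which is at about (0.528, 0.052).

Call:
arm_command(
  moves="255 -0.42 -0.09 0 0 0 0;255 -0.42 -0.09 0 0 0 0;255 0 0 0 0 0 0;255 0 0 0 0 0 0;255 0 0 0 0 0 0;255 0 0 -0.8 0 0 0;255 0 0 -0.8 0 0 0;255 0 0 -0.6 0 0 0;255 0 0 -0.34 0 0 0;255 0 0 0 0 0 0;255 0 0 0 0 0 0",
)

```text
time_s: 12.1
tool_pos: [0.4994, 0.05, 0.0206]
orientation: [[-0.997, -0.075, 0.001], [-0.075, 0.997, 0.0], [-0.001, 0.0, -1.0]]
ft_force: [-0.0, -0.6, -0.3]
finger_gap: 0.0002
grasp_force: 0.0
```

Call:
arm_command(
  moves="255 0.1 0.008 0 0 0 0;255 0.1 0.008 0 0 0 0;255 0.06 0.004 0 0 0 0;255 0.06 0.005 0 0 0 0;255 0.04 0.003 0 0 0 0;255 0.04 0.003 0 0 0 0;255 0.04 0.003 0 0 0 0;255 0.04 0.003 0 0 0 0;255 0 0 0 0 0 0;255 0 0 0 0 0 0",
)

```text
time_s: 13.35
tool_pos: [0.5229, 0.0518, 0.0202]
orientation: [[-0.997, -0.075, 0.0], [-0.075, 0.997, 0.0], [-0.0, 0.0, -1.0]]
ft_force: [-0.2, -1.0, -0.3]
finger_gap: 0.0003
grasp_force: 0.0
```

Call:
arm_command(
  moves="255 0.03 0.002 0 0 0 0;255 0.03 0.002 0 0 0 0;255 0.03 0.002 0 0 0 0;255 0.03 0.002 0 0 0 0;255 0 0 0 0 0 0;255 0 0 0 0 0 0",
)

```text
time_s: 14.1
tool_pos: [0.5241, 0.0521, 0.0199]
orientation: [[-0.997, -0.075, -0.01], [-0.075, 0.997, -0.0], [0.01, 0.001, -1.0]]
ft_force: [-19.7, -4.3, 13.6]
finger_gap: 0.0006
grasp_force: 10.0
```

```bash
python3 - <<'E'
from h import *
s=ctrl.state();print(s["ft_force"],s["time_s"])
im,d,W=grab("wrist");c=im[100:310,180:480];save("w6",cv2.resize(c,None,fx=2,fy=2))
a=im.astype(int);r,g,b=a[...,0],a[...,1],a[...,2];z=W[...,2]
m=(r>60)&(g>.75*r)&(b<.45*r)&(z>.036)&(z<.09)&(abs(W[...,1]-.06)<.04)&(abs(W[...,0]-.62)<.04)
P=W[m];print("spacer",len(P),cv2.minAreaRect(P[:,:2].astype(np.float32)) if len(P) else 0)
im,d,W=grab("side");c=im[150:230,260:380];z=W[...,2];save("s6",cv2.resize(c,None,fx=5,fy=5,interpolation=cv2.INTER_CUBIC))
a=im.astype(int);r,g,b=a[...,0],a[...,1],a[...,2]
m=(r>60)&(g>.75*r)&(b<.4*r)&(z>.03)&(z<.09)&(abs(W[...,1]-.06)<.05)&(abs(W[...,0]-.62)<.05)
P=W[m]
for lo,hi in((.03,.042),(.042,.055),(.055,.068),(.068,.08)):
    q=P[(P[:,2]>lo)&(P[:,2]<hi)]
    if len(q):print(lo,len(q),q.mean(0))
print(np.percentile(P[:,2],[1,99]))
E
```

```text
[-19.67215849  -4.27386405  13.57560606] 14.1
spacer 0 0
0.03 1 [0.62015617 0.03630577 0.04116857]
0.068 18 [0.62667865 0.05813835 0.07240792]
[0.0464854  0.07425225]
```

View pics/w6.png

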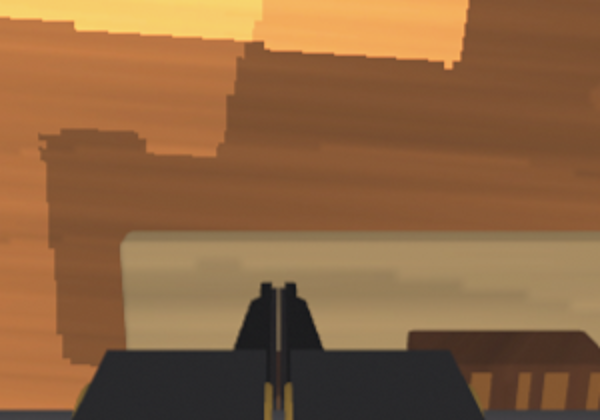

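View pics/s6.png

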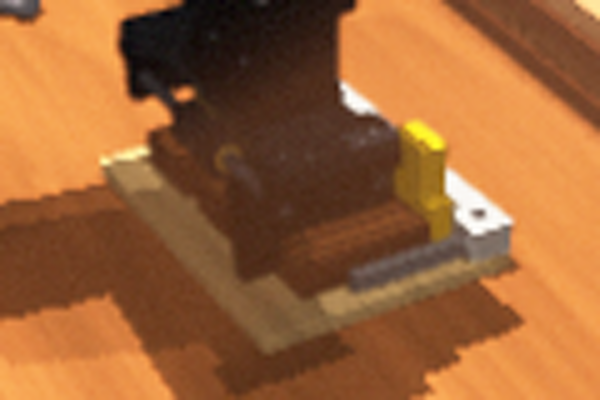

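In the side crop the spacer stands upright at (425,170) against the white fence, with tile_a's far end touching it. The shut fingers, seen in the wrist crop at (278,290), are behind the tile. I'll check that the push holds steady.

Call:
arm_command(
  moves="255 0.02 0.001 0 0 0 0;255 0 0 0 0 0 0;255 0 0 0 0 0 0;255 0 0 0 0 0 0;255 0 0 0 0 0 0;255 0 0 0 0 0 0",
)

```text
time_s: 14.95
tool_pos: [0.5242, 0.0521, 0.0199]
orientation: [[-0.997, -0.076, -0.012], [-0.076, 0.997, -0.0], [0.012, 0.001, -1.0]]
ft_force: [-23.6, -5.6, 18.8]
finger_gap: -0.0
grasp_force: 12.1
```

```bash
python3 -c "
from plant import ctrl
print(ctrl.sign_off())"
```

```text
the job is handed in; nothing more can be done
None
```

I stood the spacer in the gap behind tile_a, let it go, pushed the tile tight against spacer and fence, and handed the job in at about 15 s while holding a steady push of about 24 N; the sign-off returned no verdict.

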